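Slide the setting puck to the test ring and hold the run lever in its middle position

TASK

Slide the setting puck along the grey metal plate, without lifting it, from the blue ring until it stands wholly inside the green ring, and let go of it. Then press the yellow pad of the spring-loaded hold-to-run lever down to its middle position (lever level, pointer in the green band, never down into the red band) and keep it there for at least two seconds; the program finishes with the robot still holding the lever there. Leave the spare puck, the connector and the stud alone.

Things in the scene. Friction and masses are not known exactly. Their poses are not given: they have to be found in the camera images.
- puck: the setting puck: pale turned metal cylinder with a small bore, diameter 34 mm, height 24 mm, about 0.17 kg, standing loose on the slide plate in the blue ring. Origin at the centre of its underside, z up.
- slide_plate: fixed smooth grey metal plate, 86 mm (its x) by 220 mm (its y) by 8 mm thick, lying on the table; the two rings are 120 mm apart along its y axis. Origin at the centre of its underside; its top is 8 mm above that. It may be turned by up to 0.25 rad.
- test_ring: green ring printed on the plate (inner diameter 50 mm, outer 60 mm, no step to slide over): where the puck is to go. Origin at its centre, on the plate's top face. It may be at either end of the plate.
- wait_ring: blue ring of the same size at the other end of the plate, where the puck starts. Origin at its centre, on the plate's top face.
- lever_base: fixed grey base of the hold-to-run lever, 116 (x, -56 to +60) by 84 (y, -32 to +52) by 10 mm; origin on the table under the lever's centre line, lever pointing along its -x. Two hinge cheeks, 62 mm high, at the +x end. White scale with green and red bands, 74 mm high, at x -45 to -41, y +28 to +50 mm; the lever's black pointer passes it.
- lever_hinge (a point): centre of the lever's hinge axis (parallel to the base's y axis), at x +45 mm, y 0, z +50 mm of the base.
- lever_pad (a point): centre of the top face of the yellow pad (36 x 34 mm) on the lever's free end; moves with it. It lies 85 mm out from the hinge axis and 10 mm above the lever's centre line. Height above the table: 79 mm released, 60 mm in the middle position (then at x -40 mm, y 0 of the base, face level), 49 mm where the red band begins, 41 mm at the stop.
- hold_lever (a joint): lever angle, rad, growing as the pad is pressed down: 0 released (pad end raised by 0.23 rad), 0.23 level = middle position, 0.15 to 0.31 green band, from 0.36 red band, 0.46 end stop. A return spring (at the pad about 4 N released, 8 N at the middle, 12 N at the stop) lifts it when let go; nothing latches it.
- spare_puck: smaller puck, 30 mm diameter, 20 mm high, on the table at the left (+y) end of the plate; leave alone. Origin at the centre of its underside.
- connector: black plug connector with a yellow top key, 22 x 58 x 19 mm, on the table at the right (-y) end of the plate; leave alone. Origin at the centre of its underside.
- stud: bright threaded stud, 12 x 40 x 10 mm, lying behind the plate; leave alone. Origin at the centre of its underside.
Not all that is in view belongs to the job. Leave any brown or orange look-alike of the puck alone.

How it is judged:
By the outcome, as a careful person would: the job done as asked, in the order asked, and still so for the second after the job is handed in, while the arm keeps its last pose, push and grip.
It also fails if it takes over 43 s, if anything falls off the work surface, if the arm or the gripper's body presses on something with over 40 N, if the wrist force passes 120 N, or if a joint passes its speed limit or range.

ROBOT

A 6-joint arm with a two-finger parallel gripper is mounted at the origin on a cart in front of the work surface, level with it; the furniture and walls round the work are solid. World frame = base frame: x ahead of the robot, y to its left, z up, the work surface at z = 0. Lengths are in m, angles in rad, forces in N, time in s.
With the tool pointing down it reaches from about 0.325 to 0.75 m from the base axis. Payload 7.6 kg.
Tool frame: the origin (TCP) lies at the centre of the arm's flange, where the gripper is bolted on; the fingertips stand 173 mm ahead of it and the grasp point (between the pads) lies 155 mm ahead of it; z points along the fingers, y is the line along which they close (so a half turn about z gives the same grasp; the last joint's range is limited). The gripper opens to 85 mm and grips with 20 to 120 N. Pads are 22 mm wide; open, the fingers measure 114 mm over their backs; the gripper's body (76 mm by 85 mm) begins 54 mm behind the grasp point. The pads swing forward as they close: fully open they stand 13 mm farther back than shut.
Start: joints at [-1.383, 0.052, 1.401, -0, 1.689, -0.07], TCP at [0.134, -0.508, 0.405] pointing down, gripper open.
Joint ranges: [-2.9, 2.9], [-0.91, 2.17], [0.12, 2.37], [-1.06, 4.2], [0.26, 2.73], [-2.93, 2.93]. Speed limits (rad/s): [2.57, 2.57, 3.01, 3.14, 3.14, 3.14].

INTERFACE

Orientations are given as a 3x3 rotation matrix whose columns are the frame's x, y, z axes.
In Python, from station import * gives the robot as it stands.
- The arm moves only by the shell command python3 -m inch 'ROWS' [FORCE]. ROWS is a JSON object whose one key "series" holds a list of rows, each a list of 3 entries, a list of its own where there are three numbers: the shift along the tool's x, y, z in cm, then the turn, a rotation vector about the tool's x, y, z in degrees, then the opening, from 0 (shut) to 1 (fully open). A call has 1 to 10 rows; each row is the pose to reach, as a shift and turn from the pose commanded when the call began, along the tool's axes at that moment; what a row does not reach only later rows make up. A row lasts 1/12 s, in which the tool goes at most 41.7 mm and 7.16 degrees, less where a joint would pass 70% of its speed; a pose out of reach is approached as far as the arm can. A call with a gripper value outside its range is refused whole. The fingers move at their own pace and stop on an object; FORCE is the grip in N (left out, the last holds). Time passes only in rows, so rows that repeat a pose let the fingers close. It gives the time, the measured TCP pose, the force, the opening and the grip force at its end, in the units of the state.
- read_state(): the state, without advancing time (a new reading comes with each control period).
- camera(name): name is "scene" or "top"; returns a dict with "color" (480x640x3 uint8, red, green, blue), "fx", "fy", "cx", "cy" (pixels), "D" ([k1, k2, p1, p2, k3] as OpenCV has them; the pictures are not rectified), "position" and "attitude" of the camera in the world. Camera axes: x right, y down, z forward; pixel columns grow to the right and rows downward; lengths in m; the calibration is good to about 2 mm. A picture is of the moment at which its call begins. There is no depth.
- sign_off(): hands the job in; it is judged then, once.
The state is a dict: "clock": time; "joint_pos": joint angles; "joint_velocities": joint speeds; "effort": joint torques, N m; "ee_pos": TCP position; "eef_rot": TCP orientation; "force": force on the tool from outside, world axes, zero at the start; "torque": the same for the moment, N m; "width": finger opening in m; "grip_force": force on a finger pad.
Only numpy, scipy, OpenCV 4.12 (cv2) and the standard library are available. Lean on these libraries where they do the work, as an engineer would, in place of code of your own. Each camera call takes 0.05 s, during which the arm holds its last target. There are 200 camera calls.

## Working session

There is one attempt and no reset: what is moved stays moved. The work goes in short steps, Python scripts to look and compute and a shell command to move; the robot and the scene stay as the last step left them, time stands still between calls to the robot, and variables do not carry over. Pictures are saved under pics/ and viewed, at most 10 in all, crops included, and the job is handed in when it is done.

```bash
ls; mkdir -p pics; python3 - <<'E'
from station import *
import cv2
s=read_state();print(s)
for n in("scene","top"):
    c=camera(n);print({k:v for k,v in c.items() if k!="color"})
    cv2.imwrite(f"pics/{n}0.png",c["color"][:,:,::-1])
E
```

```text
pics
{'clock': 0.0, 'joint_pos': array([-1.38329223e+00,  5.28416912e-02,  1.40175637e+00, -3.43788474e-05,
        1.68860234e+00, -7.02920157e-02]), 'joint_velocities': array([-0.0004986 , -0.00107596, -0.00097002, -0.00051126, -0.00114999,
        0.00019779]), 'effort': array([ 7.71955547e-04, -3.81665826e+01, -3.60188127e+01, -4.88780711e-05,
        6.24195309e-03, -1.52816580e-05]), 'ee_pos': array([ 0.13386529, -0.50761216,  0.40385366]), 'eef_rot': array([[ 9.66955243e-01,  2.54945970e-01, -3.33236977e-04],
       [ 2.54946175e-01, -9.66953966e-01,  1.57319793e-03],
       [ 7.88556549e-05, -1.60616948e-03, -9.99998707e-01]]), 'force': array([ 0.26894297, -0.2317674 , -0.33797412]), 'torque': array([-0.02727867,  0.05137574,  0.00796037]), 'grip_force': 0.0, 'width': 0.08542358863405632}
{'fx': 532.8217324664428, 'fy': 532.8217324664428, 'cx': 317.3881116460809, 'cy': 245.49808136283067, 'D': array([-0.02053591,  0.        ,  0.        ,  0.        ,  0.        ]), 'position': array([-0.07713381,  0.32081609,  0.46956671]), 'attitude': array([[-0.61762603, -0.36180219,  0.69831029],
       [-0.78645432,  0.29006156, -0.54530165],
       [-0.00526164, -0.88598164, -0.46369047]])}
{'fx': 450.15143478075174, 'fy': 450.15143478075174, 'cx': 316.30598468264975, 'cy': 235.96684491836854, 'D': array([-0.03748753,  0.        ,  0.        ,  0.        ,  0.        ]), 'position': array([ 0.45961491, -0.12655592,  0.91034943]), 'attitude': array([[-0.01299578, -0.99764389,  0.06736301],
       [-0.99983013,  0.0138457 ,  0.01216548],
       [-0.0130695 , -0.06719346, -0.99765436]])}
```

View pics/scene0.png

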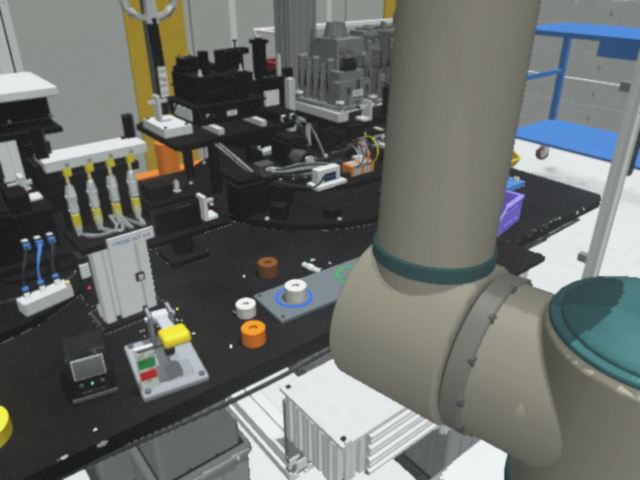

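View pics/top0.png

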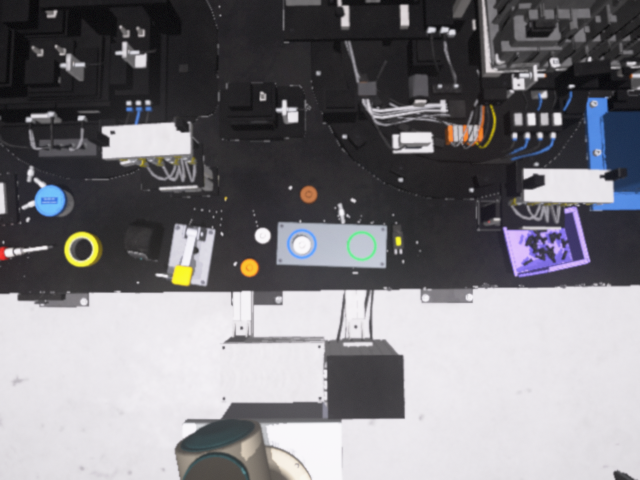

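The top view shows everything unobstructed: puck (301,243) in the blue ring, green ring (361,245), plate spanning x 277–387, lever pad (182,274), spare puck (263,236), orange look-alike (250,268), connector (398,240) and stud (341,212).

```bash
cat > h.py <<'E'
from station import *
import cv2, numpy as np
def ray(c,px,z):
    K=np.array([[c["fx"],0,c["cx"]],[0,c["fy"],c["cy"]],[0,0,1]])
    p=cv2.undistortPoints(np.array(px,float).reshape(-1,1,2),K,c["D"]).reshape(-1,2)
    d=np.c_[p,np.ones(len(p))]@c["attitude"].T
    return c["position"]+d*((z-c["position"][2])/d[:,2])[:,None]
def blobs(m,amin=15):
    n,l,s,ce=cv2.connectedComponentsWithStats(m.astype(np.uint8)*255)
    return [(ce[i],s[i],l==i) for i in range(1,n) if s[i,4]>=amin]
E
python3 - <<'E'
from h import *
c=camera("top");hsv=cv2.cvtColor(c["color"],cv2.COLOR_RGB2HSV);H,S,V=[hsv[...,i].astype(int) for i in range(3)]
def show(n,m,z,roi,amin=15):
    x0,x1,y0,y1=roi;mm=np.zeros_like(m);mm[y0:y1,x0:x1]=m[y0:y1,x0:x1]
    for ce,s,l in blobs(mm,amin):
        pts=cv2.findNonZero(l.astype(np.uint8)).reshape(-1,2)
        r=cv2.minAreaRect(pts);h=cv2.convexHull(pts);e=cv2.fitEllipse(h) if len(h)>4 else None
        print(n,ce.round(1),s,"w",ray(c,[ce],z)[0].round(4),"rectc",ray(c,[r[0]],z)[0].round(4),"box",ray(c,cv2.boxPoints(r),z)[:,:2].round(4).tolist(),"ell",e and (ray(c,[e[0]],z)[0].round(4),e[1]))
P=(270,395,215,275)
show("green",(S>110)&(abs(H-65)<20)&(V>80),.008,P)
show("blue",(S>110)&(abs(H-112)<12)&(V>80),.008,P)
show("puck",(S<50)&(V>185),.032,P)
show("plate",(S<70)&(V>90)&(V<185),.008,P,300)
L=(160,222,215,292)
show("pad",(S>150)&(abs(H-27)<8)&(V>100),.079,L)
show("base",(S<60)&(V>100),.010,L,100)
cv2.imwrite("pics/crop1.png",cv2.resize(c["color"][205:295,155:305,::-1],None,fx=5,fy=5,interpolation=cv2.INTER_CUBIC))
E
```

```text
green [361.2 245.4] [347 232  29  28 133] w [ 0.5003 -0.2052  0.008 ] rectc [ 0.5001 -0.2049  0.008 ] box [[0.5277, -0.1773], [0.5269, -0.2335], [0.4727, -0.2324], [0.4735, -0.1764]] ell (array([ 0.5003, -0.2053,  0.008 ]), (28.4272518157959, 28.76348876953125))
blue [301.4 243.5] [287 229  30  30 203] w [ 0.5059 -0.0854  0.008 ] rectc [ 0.5053 -0.0851  0.008 ] box [[0.5054, -0.0444], [0.5461, -0.0861], [0.5052, -0.1258], [0.4647, -0.0842]] ell (array([ 0.5058, -0.0855,  0.008 ]), (29.225221633911133, 29.31049919128418))
puck [342. 218.] [340 215   4   8  20] w [ 0.5534 -0.1668  0.032 ] rectc [ 0.5525 -0.1657  0.032 ] box [[0.5595, -0.1628], [0.5594, -0.1687], [0.5456, -0.1685], [0.5457, -0.1626]] ell None
puck [332.7 245. ] [ 278  224  108   43 2720] w [ 0.5008 -0.1476  0.032 ] rectc [ 0.5014 -0.1454  0.032 ] box [[0.4667, -0.039], [0.5462, -0.0423], [0.5362, -0.2521], [0.457, -0.2477]] ell (array([ 0.5015, -0.148 ,  0.032 ]), (47.14617156982422, 137.42953491210938))
puck [301.7 244.3] [291 233  22  23 365] w [ 0.503  -0.0871  0.032 ] rectc [ 0.5036 -0.0867  0.032 ] box [[0.5254, -0
[... 480 characters left out ...]
rectc [ 0.5103 -0.1466  0.008 ] box [[0.4638, -0.0326], [0.5697, -0.0378], [0.5571, -0.2612], [0.4516, -0.2544]] ell (array([ 0.5046, -0.1467,  0.008 ]), (60.946434020996094, 137.02816772460938))
pad [181.9 275.5] [172 266  21  20 332] w [0.4457 0.1337 0.079 ] rectc [0.4459 0.1337 0.079 ] box [[0.4312, 0.1534], [0.4659, 0.1486], [0.4606, 0.1139], [0.426, 0.1188]] ell (array([0.4454, 0.1328, 0.079 ]), (20.736129760742188, 22.812307357788086))
base [191.2 252.1] [ 160  223   56   64 2064] w [0.4913 0.1367 0.01  ] rectc [0.4898 0.1442 0.01  ] box [[0.4376, 0.2018], [0.5587, 0.1838], [0.5421, 0.0865], [0.4218, 0.1052]] ell (array([0.4868, 0.1431, 0.01  ]), (61.97650909423828, 72.91060638427734))
```

View pics/crop1.png

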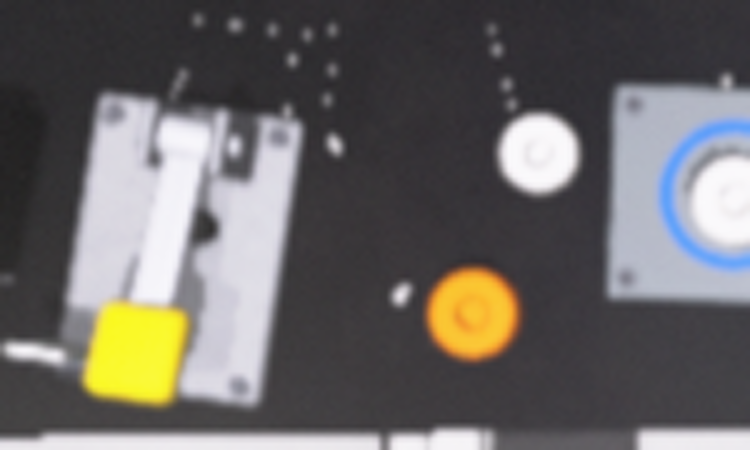

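```bash
python3 - <<'E'
from h import *
c=camera("top");hsv=cv2.cvtColor(c["color"],cv2.COLOR_RGB2HSV)
print(hsv[245,284:320,2],hsv[230:262,301,2])
for t in (200,215,230,240):
    m=np.zeros((480,640),bool);m[229:260,287:317]=(hsv[229:260,287:317,2]>t)&(hsv[229:260,287:317,1]<25)
    for ce,s,l in blobs(m,60):
        e=cv2.fitEllipse(cv2.convexHull(cv2.findNonZero(l.astype(np.uint8))))
        print(t,s,e,ray(c,[e[0]],.032)[0].round(4))
s=read_state();R=s["eef_rot"];print("shift cm to puck", (R.T@(np.array([.504,-.0865,.30])-s["ee_pos"])*100).round(2))
E
```

```text
[199 202 223 244 248 241 218 203 201 221 246 250 251 250 248 246 249 250
 250 248 243 244 250 251 250 245 225 209 210 226 244 249 243 219 203 202] [248 241 218 198 172 160 209 243 250 251 250 247 246 249 250 250 248 242
 243 249 250 250 247 232 212 220 241 249 244 227 210 205]
200 [291 234  21  21 297] ((301.8435974121094, 244.55067443847656), (18.410255432128906, 21.55390739440918), 54.21287536621094) [ 0.5025 -0.0874  0.032 ]
215 [293 237  18  18 249] ((301.4850158691406, 245.00611877441406), (16.936908721923828, 18.041528701782227), 47.025413513183594) [ 0.5016 -0.0867  0.032 ]
230 [294 237  16  17 217] ((301.5226135253906, 244.80870056152344), (16.17461585998535, 16.579500198364258), 41.610477447509766) [ 0.502  -0.0867  0.032 ]
240 [294 237  16  16 195] ((301.6138000488281, 244.6901397705078), (15.249471664428711, 15.799904823303223), 55.226619720458984) [ 0.5022 -0.0869  0.032 ]
shift cm to puck [ 46.53 -31.28  10.45]
```

```bash
cat > to.py <<'E'
import sys
from h import *
x,y,z,a=map(float,sys.argv[1:5])
s=read_state();R=s["eef_rot"]
T=np.array([[-np.sin(a),np.cos(a),0],[np.cos(a),np.sin(a),0],[0,0,-1]]).T.copy()
ya=np.array([np.cos(a),np.sin(a),0]);T=np.c_[np.cross(ya,[0,0,-1]),ya,[0,0,-1]]
print("t",round(s["clock"],2),"pos",s["ee_pos"].round(4),"shift",(R.T@(np.array([x,y,z])-s["ee_pos"])*100).round(2),"turn",np.degrees(cv2.Rodrigues(R.T@T)[0].ravel()).round(2),"F",s["force"].round(1),"w",round(s["width"],4),"g",s["grip_force"],"j",s["joint_pos"].round(2))
E
R1='[[46.3,-31.3,10.4],[0,0,-72.5],0.75]'
python3 -m inch '{"series":[[[46.3,-31.3,10.4],[0,0,-72.5],0.75],[[46.3,-31.3,10.4],[0,0,-72.5],0.75],[[46.3,-31.3,10.4],[0,0,-72.5],0.75],[[46.3,-31.3,10.4],[0,0,-72.5],0.75],[[46.3,-31.3,10.4],[0,0,-72.5],0.75],[[46.3,-31.3,10.4],[0,0,-72.5],0.75],[[46.3,-31.3,10.4],[0,0,-72.5],0.75],[[46.3,-31.3,10.4],[0,0,-72.5],0.75],[[46.3,-31.3,10.4],[0,0,-72.5],0.75],[[46.3,-31.3,10.4],[0,0,-72.5],0.75]]}' 25
python3 to.py .502 -.0868 .30 -.047
```

```text
clock: 1.03
ee_pos: [0.4044, -0.1974, 0.3282]
eef_rot: [[0.057, 0.998, 0.0], [0.998, -0.057, -0.0], [-0.0, 0.0, -1.0]]
force: [1.9, -0.3, -0.3]
width: 0.064
grip_force: 0.0
t 1.03 pos [ 0.4044 -0.1974  0.3282] shift [11.6   9.12  2.82] turn [ 0.02  0.02 -0.56] F [ 1.9 -0.3 -0.3] w 0.064 g 0.0 j [-0.54 -0.13  1.73 -0.    1.54 -0.48]
```

```bash
python3 -m inch '{"series":[[[11.6,9.1,2.8],[0,0,-0.6],0.75],[[11.6,9.1,2.8],[0,0,-0.6],0.75],[[11.6,9.1,2.8],[0,0,-0.6],0.75],[[11.6,9.1,2.8],[0,0,-0.6],0.75],[[11.6,9.1,2.8],[0,0,-0.6],0.75],[[11.6,9.1,2.8],[0,0,-0.6],0.75],[[11.6,9.1,2.8],[0,0,-0.6],0.75]]}' >/dev/null
python3 to.py .502 -.0868 .183 -.047
```

```text
t 1.62 pos [ 0.5014 -0.0896  0.3004] shift [ 0.28  0.05 11.74] turn [-0.03  0.02 -0.31] F [ 0.6 -1.   1.3] w 0.0635 g 0.0 j [-0.25  0.07  1.6  -0.    1.48 -0.2 ]
```

```bash
python3 -m inch '{"series":[[[0.2,0,3],[0,0,0],0.75],[[0.2,0,6],[0,0,0],0.75],[[0.2,0,8],[0,0,0],0.75],[[0.2,0,8.5],[0,0,0],0.75],[[0.2,0,8.5],[0,0,0],0.75],[[0.2,0,8.5],[0,0,0],0.75]]}' >/dev/null
python3 to.py .502 -.0868 .183 -.047
python3 - <<'E'
from h import *
a=camera("top");b=camera("scene")
cv2.imwrite("pics/near.png",np.vstack([cv2.resize(a["color"][190:300,230:430,::-1],(540,297)),cv2.resize(b["color"][230:350,220:440,::-1],(540,294))]))
E
```

```text
t 2.12 pos [ 0.5019 -0.0881  0.2169] shift [ 0.13 -0.    3.39] turn [ 0.1   0.03 -0.38] F [ 0.1 -0.4  0.3] w 0.0643 g 0.0 j [-0.25  0.16  1.67 -0.    1.31 -0.19]
```

View pics/near.png

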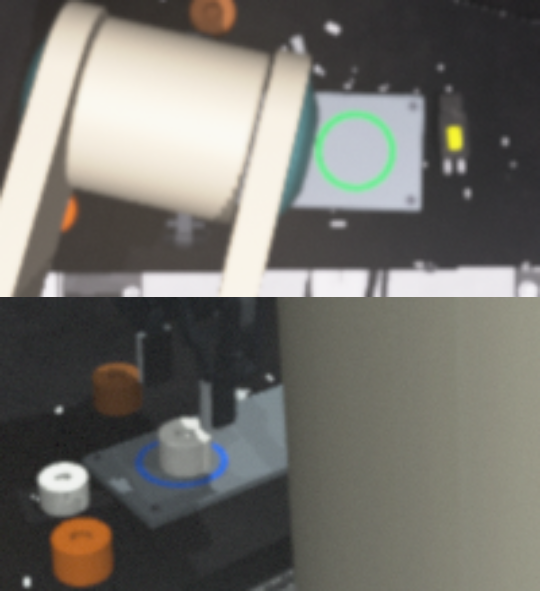

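The scene half shows the two fingers straddling the puck (185,430 in the crop) along x, with the midpoint above it. The spare and both look-alikes are clear.

```bash
python3 -m inch '{"series":[[[0.1,0,1.5],[0,0,0],0.75],[[0.1,0,2.8],[0,0,0],0.75],[[0.1,0,3.3],[0,0,0],0.75],[[0.1,0,3.3],[0,0,0],0.75],[[0.1,0,3.3],[0,0,0],0.75]]}' >/dev/null
python3 to.py .502 -.0868 .183 -.047
python3 -m inch '{"series":[[[0,0,0],[0,0,0],0.5],[[0,0,0],[0,0,0],0.4],[[0,0,0],[0,0,0],0.3],[[0,0,0],[0,0,0],0.3],[[0,0,0],[0,0,0],0.3],[[0,0,0],[0,0,0],0.3]]}' 25 >/dev/null
python3 to.py .5003 -.2052 .183 -.047
```

```text
t 2.63 pos [ 0.5021 -0.0864  0.1835] shift [-0.04 -0.01  0.05] turn [ 0.07  0.02 -0.32] F [ 0.2 -1.5  0.3] w 0.0641 g 0.0 j [-0.24  0.21  1.69 -0.    1.24 -0.19]
t 3.13 pos [ 0.5021 -0.0864  0.1835] shift [-11.88   0.44   0.06] turn [ 0.07  0.02 -0.31] F [-3.   0.9  5.7] w 0.0329 g 24.71793383359909 j [-0.24  0.21  1.69 -0.    1.24 -0.19]
```

```bash
python3 -m inch '{"series":[[[-1,0.04,0],[0,0,0],0.3],[[-2.5,0.1,0],[0,0,0],0.3],[[-4,0.16,0],[0,0,0],0.3],[[-5.5,0.2,0],[0,0,0],0.3],[[-7,0.26,0],[0,0,0],0.3],[[-8.5,0.32,0],[0,0,0],0.3],[[-10,0.38,0],[0,0,0],0.3],[[-11.2,0.42,0],[0,0,0],0.3],[[-11.9,0.44,0],[0,0,0],0.3],[[-11.9,0.44,0],[0,0,0],0.3]]}'
python3 to.py .5003 -.2052 .183 -.047
python3 - <<'E'
from h import *
b=camera("scene");a=camera("top")
cv2.imwrite("pics/slid.png",np.vstack([cv2.resize(a["color"][190:300,230:430,::-1],(540,297)),cv2.resize(b["color"][230:350,220:440,::-1],(540,294))]))
E
```

```text
clock: 3.97
ee_pos: [0.5003, -0.2066, 0.1835]
eef_rot: [[0.054, 0.999, 0.002], [0.999, -0.054, -0.002], [-0.001, 0.002, -1.0]]
force: [0.4, -3.5, 4.0]
width: 0.033
grip_force: 24.9
t 3.97 pos [ 0.5003 -0.2066  0.1835] shift [ 0.14 -0.01  0.05] turn [ 0.12  0.08 -0.38] F [ 0.4 -3.5  4. ] w 0.033 g 24.91865783929825 j [-0.46  0.29  1.6  -0.    1.25 -0.41]
```

View pics/slid.png

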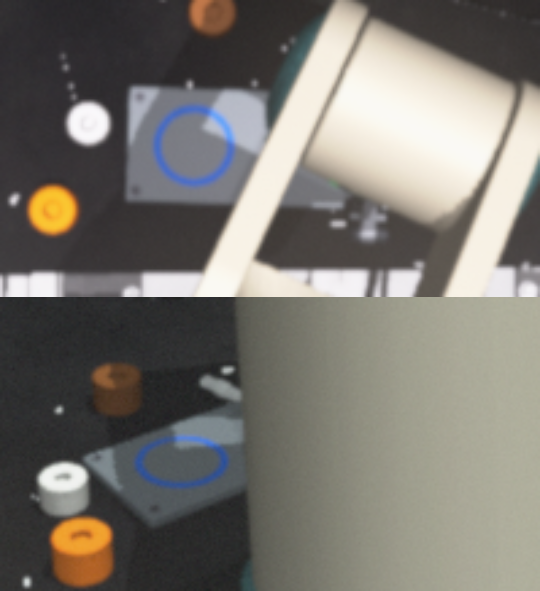

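The blue ring (195,145) is empty, so the puck went along with the gripper. I'll release it, go up and check.

```bash
python3 -m inch '{"series":[[[0,0,0],[0,0,0],0.45],[[0,0,0],[0,0,0],0.65],[[0,0,0],[0,0,0],0.65],[[0,0,0],[0,0,0],0.65],[[0,0,-1],[0,0,0],0.65],[[0,0,-3],[0,0,0],0.65],[[0,0,-6],[0,0,0],0.65],[[0,0,-9],[0,0,0],0.65],[[0,0,-10],[0,0,0],0.65],[[0,0,-10],[0,0,0],0.65]]}'
python3 to.py .4413 .1343 .29 -.14
```

```text
clock: 4.9
ee_pos: [0.5006, -0.2055, 0.2866]
eef_rot: [[0.052, 0.999, 0.006], [0.999, -0.052, -0.003], [-0.003, 0.007, -1.0]]
force: [0.3, -0.1, 0.7]
width: 0.0554
grip_force: 0.0
t 4.9 pos [ 0.5006 -0.2055  0.2866] shift [33.62 -7.7  -0.49] turn [0.38 0.14 5.02] F [ 0.3 -0.1  0.7] w 0.0554 g 0.0 j [-0.46  0.16  1.52 -0.    1.45 -0.41]
```

```bash
python3 -m inch '{"series":[[[33.6,-7.7,-0.5],[0.4,0,5],0],[[33.6,-7.7,-0.5],[0.4,0,5],0],[[33.6,-7.7,-0.5],[0.4,0,5],0],[[33.6,-7.7,-0.5],[0.4,0,5],0],[[33.6,-7.7,-0.5],[0.4,0,5],0],[[33.6,-7.7,-0.5],[0.4,0,5],0],[[33.6,-7.7,-0.5],[0.4,0,5],0],[[33.6,-7.7,-0.5],[0.4,0,5],0],[[33.6,-7.7,-0.5],[0.4,0,5],0],[[33.6,-7.7,-0.5],[0.4,0,5],0]]}' >/dev/null
python3 -m inch '{"series":[[[0,0,0],[0,0,0],0],[[0,0,0],[0,0,0],0],[[0,0,0],[0,0,0],0]]}' >/dev/null
python3 to.py .4413 .1343 .2335 -.14
python3 - <<'E'
from h import *
b=camera("scene");a=camera("top")
hsv=cv2.cvtColor(a["color"],cv2.COLOR_RGB2HSV).astype(int)
for n,m,z in(("ring",(hsv[...,1]>110)&(abs(hsv[...,0]-65)<20)&(hsv[...,2]>80),.008),("puck",(hsv[...,1]<25)&(hsv[...,2]>225),.032)):
    mm=np.zeros_like(m);mm[225:265,340:380]=m[225:265,340:380]
    for ce,s,l in blobs(mm,40):
        e=cv2.fitEllipse(cv2.convexHull(cv2.findNonZero(l.astype(np.uint8))));print(n,e,ray(a,[e[0]],z)[0].round(4))
cv2.imwrite("pics/chk.png",np.vstack([cv2.resize(a["color"][190:300,230:430,::-1],(540,297)),cv2.resize(b["color"][280:420,80:320,::-1],(540,300))]))
E
```

```text
t 5.98 pos [0.441  0.133  0.2869] shift [0.13 0.06 5.34] turn [-0.44  0.05 -0.1 ] F [0.2 0.8 0.2] w -0.0 g 0.0 j [ 0.21 -0.06  1.75  0.    1.46  0.35]
ring ((361.1966857910156, 245.42701721191406), (28.4272518157959, 28.76348876953125), 128.09068298339844) [ 0.5003 -0.2053  0.008 ]
puck ((363.3413391113281, 244.63075256347656), (16.361175537109375, 16.951820373535156), 148.10731506347656) [ 0.5007 -0.2074  0.032 ]
```

View pics/chk.png

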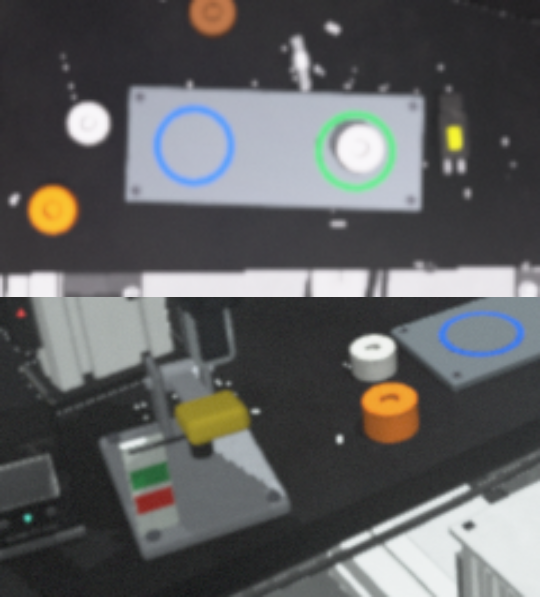

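The puck stands inside the green ring (puck 360,148 within ring 355,150). The lever's yellow pad is at (212,415), its pointer above the green band. I'll check the tip position against the pad in the scene view.

```bash
python3 - <<'E'
from h import *
b=camera("scene");K=np.array([[b["fx"],0,b["cx"]],[0,b["fy"],b["cy"]],[0,0,1]])
A=b["attitude"].T;P=np.array([[.441,.133,.114],[.4457,.1337,.079],[.441,.133,.2]])
print(cv2.projectPoints(P,cv2.Rodrigues(A)[0],-A@b["position"],K,b["D"])[0].reshape(-1,2).round(1))
hsv=cv2.cvtColor(b["color"],cv2.COLOR_RGB2HSV).astype(int)
m=(hsv[...,1]>130)&(abs(hsv[...,0]-27)<6)&(hsv[...,2]>60);m[:310]=0;m[:,:140]=0;m[370:]=0;m[:,210:]=0
for ce,s,l in blobs(m,40): print(ce,s,ray(b,[ce],.074)[0])
cv2.imwrite("pics/tip.png",cv2.resize(b["color"][230:400,90:260,::-1],(595,595),interpolation=cv2.INTER_CUBIC))
E
```

```text
[[173.3 307.3]
 [174.9 329.7]
 [163.1 242.7]]
[173.86703097 335.61930783] [158 324  33  25 549] [0.44196622 0.13747695 0.074     ]
```

View pics/tip.png

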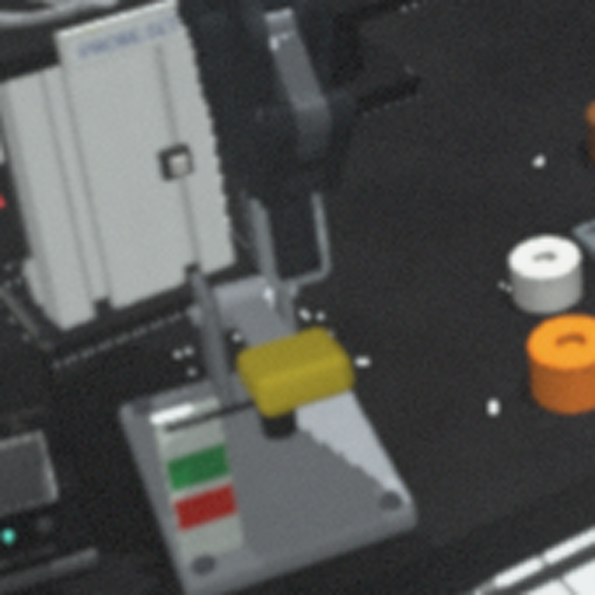

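The shut fingertips (about 290,280) are right above the pad (295,365). The pointer is at (200,415), above the green band. Now I'll press.

```bash
python3 -m inch '{"series":[[[0.1,0,2],[-0.4,0,0],0],[[0.1,0,3.3],[-0.4,0,0],0],[[0.1,0,3.8],[-0.4,0,0],0],[[0.1,0,4.2],[-0.4,0,0],0],[[0.1,0,4.6],[-0.4,0,0],0],[[0.1,0,4.6],[-0.4,0,0],0],[[0.1,0,4.6],[-0.4,0,0],0]]}' 
python3 to.py .4413 .1343 .2335 -.14
```

```text
clock: 6.72
ee_pos: [0.4408, 0.1351, 0.2424]
eef_rot: [[0.14, 0.99, 0.001], [0.99, -0.14, -0.0], [-0.0, 0.001, -1.0]]
force: [-2.2, -0.6, 5.8]
width: -0.0001
grip_force: 2.6
t 6.72 pos [0.4408 0.1351 0.2424] shift [-0.07  0.06  0.89] turn [ 0.05  0.02 -0.01] F [-2.2 -0.6  5.8] w -0.0001 g 2.609710895922035 j [ 0.22 -0.01  1.79 -0.    1.35  0.36]
```

```bash
python3 -m inch '{"series":[[[0,0,0.3],[0,0,0],0],[[0,0,0.6],[0,0,0],0],[[0,0,0.9],[0,0,0],0],[[0,0,0.9],[0,0,0],0],[[0,0,0.9],[0,0,0],0]]}' 
python3 - <<'E'
from h import *
b=camera("scene")
cv2.imwrite("pics/press.png",cv2.resize(b["color"][300:400,110:220,::-1],(660,600),interpolation=cv2.INTER_CUBIC))
E
```

```text
clock: 7.13
ee_pos: [0.4407, 0.1353, 0.2336]
eef_rot: [[0.139, 0.99, 0.0], [0.99, -0.139, -0.0], [0.0, 0.0, -1.0]]
force: [-4.6, -0.3, 7.9]
width: 0.0001
grip_force: 3.7
```

View pics/press.png

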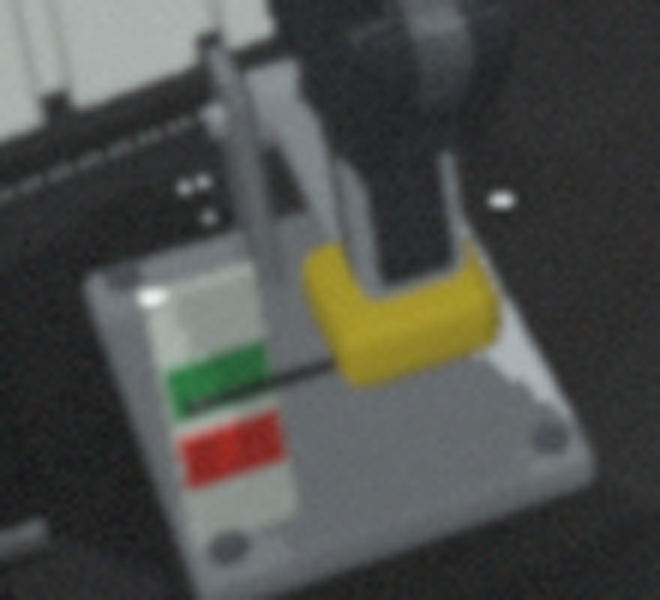

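The pointer (190,405) lies in the green band. It looks low because the camera looks down on it, but a pad height of 60.6 mm and 7.9 N both fit the middle position. I'll hold it there.

```bash
for i in 1 2 3; do python3 -m inch '{"series":[[[0,0,0],[0,0,0],0],[[0,0,0],[0,0,0],0],[[0,0,0],[0,0,0],0],[[0,0,0],[0,0,0],0],[[0,0,0],[0,0,0],0],[[0,0,0],[0,0,0],0],[[0,0,0],[0,0,0],0],[[0,0,0],[0,0,0],0],[[0,0,0],[0,0,0],0],[[0,0,0],[0,0,0],0]]}'; done | grep -E "clock|ee_pos|force"
python3 - <<'E'
from h import *
print(sign_off())
E
```

```text
clock: 8.02
ee_pos: [0.4407, 0.1353, 0.2337]
force: [-3.8, -0.6, 7.9]
grip_force: 3.7
clock: 8.85
ee_pos: [0.4407, 0.1353, 0.2337]
force: [-5.9, 0.2, 6.0]
grip_force: 3.7
clock: 9.68
ee_pos: [0.4407, 0.1353, 0.2337]
force: [-4.2, -0.5, 8.1]
grip_force: 3.7
the job is handed in; nothing more can be done
None
```

The puck stands released inside the green ring, about 2 mm off its centre, and the robot is still holding the lever in its middle position after more than 2.5 s; I handed the job in at about 9.7 s on the robot's clock and was not shown a verdict.

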